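Clamp the grill spatula for scrubbing

ROBOT

A 6-joint arm with a two-finger parallel gripper is mounted at the origin on the work surface. World frame = base frame: x ahead of the robot, y to its left, z up, the work surface at z = 0. Lengths are in mm, angles in rad, forces in N, time in s.
With the tool pointing down it reaches from about 350 to 850 mm from the base axis. Payload 8.1 kg.
Tool frame: the origin (TCP) lies on the mounting face of the last link; the fingertips stand 186 mm ahead of it and the grasp point (between the pads) lies 167 mm ahead of it; x points along the fingers, y is the direction in which the jaws open and shut, and the axes are right-handed (so a half turn about x gives the same grasp; the last joint's range is limited). The gripper opens to 93 mm and grips with 3 to 60 N. Pads are 15 mm wide; open, the fingers measure 128 mm over their backs; the gripper's body (75 mm by 188 mm) begins 65 mm behind the grasp point.
Start: joints at [1.257, 0.13, 1.488, -0, 1.523, -0.085], TCP at [136.063, 584.375, 404.735] pointing down, gripper open.
Joint ranges: [-2.96, 2.96], [-0.89, 2.26], [0.02, 2.5], [-1.34, 4.48], [0, 2.73], [-2.66, 2.66]. Speed limits (rad/s): [2.39, 2.39, 2.79, 3.14, 3.14, 3.14].

INTERFACE

Orientations are given as a unit quaternion [w, x, y, z].
In Python, from plant import r, capture, finder gives the robot as it stands.
- The arm moves only by the tool send_rows, never from a script. Its argument "plan" is one flat list of numbers, 7 for each row, row after row: the shift along the tool's x, y, z in cm, then the turn, a rotation vector about the tool's x, y, z in rad, then the finger opening in cm, from 0 to 9.3. In form: [tx, ty, tz, wx, wy, wz, hand, tx, ty, tz, wx, wy, wz, hand, ...]. A call has 1 to 20 rows; each row shifts and turns the commanded pose from where the row before left it, along the tool's axes as they then stand; what a row does not reach is not made up. A row lasts 1/10 s, in which the tool goes at most 50 mm and 8.59 degrees, less where a joint would pass 70% of its speed; a pose out of reach is approached as far as the arm can. A call with a gripper value outside its range is refused whole. The fingers move at their own pace and stop on an object; "force" is the grip in N (left out, the last holds). Time passes only in rows, so rows that do not move let the fingers close. It gives the time, the measured TCP pose, the force and the opening at its end, in the units of the state.
- r.state(): the state, without advancing time (a new reading comes with each control period).
- capture(name): name is "side" or "top"; returns a dict with "pixels" (400x640x3 uint8, red, green, blue), "fx", "fy", "cx", "cy" (pixels), "origin" and "attitude" of the camera in the world. Camera axes: x right, y down, z forward; pixel columns grow to the right and rows downward; lengths in mm; the calibration is good to about 2 mm. A picture is of the moment at which its call begins. There is no depth.
- r.finish_job(): hands the job in, once; it reports no verdict.
Trained networks look in the newest picture that a camera, given by its name, has taken for a name from the list of things; names that differ only in an ending like _2 or _b are one class to them, and where a whole thing is asked for, a point or a joint stands for the part that bears it (a point fixed in the world has none). Each returns a list of dicts, best first, with "confidence" (0 to 1); they miss things now and then, are a little off and sometimes report something else, mostly with a low value. They report only what shows in the picture. A call takes as long as a camera call.
- finder.boxes_of(camera, label): "position" ([x, y, z] in mm, in the coordinates of the camera as it stood for that picture, good to about 4 mm: the middle of the surface that is visible of it).
- finder.silhouettes(camera, label): "mask" (400x640 bool, what is visible of it).
The state is a dict: "t": time; "qpos": joint angles; "joint_vel": joint speeds; "joint_efforts": joint torques, N m; "tcp_pos": TCP position; "ee_rot": TCP orientation; "ft_force": force on the tool from outside, world axes, zero at the start; "moment": the same for the moment, N m; "finger_gap": finger opening in mm.
Only numpy, scipy, OpenCV 4.12 (cv2) and the standard library are available. Lean on these libraries where they do the work, as an engineer would, in place of code of your own. Each camera call takes 0.05 s, during which the arm holds its last target. There are 200 camera calls.

TASK

Lay the spatula flat in the cleaning clamp, its wooden handle between the rubber fence and the red eccentric disc, the middle of the handle beside the knob and the blade out over the longer end of the plate. Let go of it, then turn the knob clockwise until the eccentric's lobe bears firmly on the handle and pins it flat against the rubber, firm but not so hard that it bruises the wood, and let go of the knob. Leave the fork, the brush and the spoon rest where they lie.

Things in the scene. Friction and masses are not known exactly. Their poses are not given: they have to be found in the camera images.
- spatula: Grill spatula, 120 to 200 g, lying flat: wooden handle 150 long x 18 wide x 20 high, thin steel neck, slotted steel blade 70 wide x 80 long x 3 thick at the level of the handle's underside. Origin under the middle of the handle; x points along it to the blade (handle from x = -75 to 75 mm, blade from 120 to 200 mm), z up.
- spatula_grip (a point): Best place to hold the spatula (its balance point): on the handle, 58 mm from its middle towards the blade, 12 mm above its underside. Pinch across the 18 mm width.
- spatula_blade (a point): Top of the middle of the spatula's blade, 160 mm from the handle's middle.
- clamp: Fixed perforated aluminium plate flat on the counter, 240 x 130 x 6 thick. Origin on the knob's upright axis, at the counter surface. The plate reaches from x = -105 to +135 mm (+x is the longer end, for the blade), y = -65 to +65 mm. x runs along the lane for the handle, which lies on the knob's -y side between disc and fence.
- fence: Fixed fence: aluminium bar 60 long, 20 high, its front face 45 mm from the knob axis, faced with black rubber whose thickness differs each time, 6 to 9.5 mm, and is not measured. Origin at the foot of the bar's front face, on the plate's top; y towards the knob, x as the clamp's. A firm hold squeezes the handle on it with 6 to 24 N (aim for 13); over 32 N bruises the wood.
- cam (a joint): Knob angle, rad, growing clockwise from above, -0.2 to 2.8; starts at 0 to 0.25. At 0 the lobe points away from the fence (clamp +y), at pi/2 to clamp +x. The bare knob takes about 0.12 N m to turn and stays where left. The disc's side facing the fence is 22 - 10 cos(angle) mm from the axis, so it pinches the handle first somewhere between 1.05 and 1.5 rad; each 0.01 rad more adds about 2 N of squeeze.
- cam_grip (a point): On the knob's axis, 52 mm above the counter: where to grip. The black grip bar is 46 long x 12 thick, 30 to 66 mm above the counter; the point's y is across the bar and points to the lobe (pinch along y), x along it (a yellow mark at its +x end). At angle 0 the bar lies along the lane.
- cam_lobe (a point): Lobe tip: the rim point farthest from the axis (32 mm), 17 mm above the counter, of the red disc: 44 mm across, 8 to 26 mm above the counter, centre 10 mm off the axis. When it bears on the handle, the torque on the knob rises above that of the bare knob by about 0.02 to 0.03 N m per newton of squeeze.
- fork: Bystander: grill fork with dark wooden handle 130 x 20 x 18, two steel tines, 200 mm reach from its origin under the handle's middle along x. Leave alone.
- brush: Bystander: black plastic grill brush about 235 long, 50 wide, 29 high, brass bristles; origin under the handle's middle, head along +x. Leave alone.
- rest: Bystander: white ceramic spoon rest, a shallow round dish 100 across and 22 high, origin under its middle. Leave alone.

How it is judged (in metres and radians):
On the way, in this order (a step that is already met when the one before it is completed fails the run):
1. the spatula lies flat in the lane, handle's middle within 25 mm of the knob, blade over the longer end, let go, not yet clamped (x of spatula in the frame of clamp between -0.025 and 0.025 m and y of spatula in the frame of clamp between -0.034 and -0.018 m and z of spatula in the frame of clamp below 0.01 m and x of spatula_blade in the frame of clamp above 0.1 m and angle between spatula's own z axis and vertical below 0.08 rad and contact force between the fingers and spatula below 0.1 N and contact force between spatula and fence below 4 N and linear speed of spatula below 0.02 m/s), for 0.2 s.
2. the lobe pins the handle against the fence with 6 to 24 N (x of spatula in the frame of clamp between -0.025 and 0.025 m and y of spatula in the frame of clamp between -0.034 and -0.018 m and z of spatula in the frame of clamp below 0.01 m and x of spatula_blade in the frame of clamp above 0.1 m and angle between spatula's own z axis and vertical below 0.08 rad and contact force between spatula and fence between 6 and 24 N), for 0.2 s.
At the end, for the whole second after the job is handed in: The spatula lies flat (tilt under 0.08 rad, underside within 4 mm of the plate) in the lane, along the fence within 0.05 rad, handle's middle within 25 mm of the knob along the lane, blade over the longer end; the knob alone presses it against the fence with 6 to 24 N; all is released and at rest (all of step 2 and contact force between the fingers and spatula below 0.1 N and angle between the x axis of spatula and the x axis of clamp, either way round below 0.05 rad and linear speed of spatula below 0.01 m/s and velocity of joint cam between -0.02 and 0.02 rad/s); the robot touches nothing.
It fails at once if the handle is squeezed against the fence with more than 32 N (contact force between spatula and fence above 32 N).
It fails at once if fork, brush or spoon rest moved more than 25 mm (distance of any of fork, brush, rest from where it was at the start of the episode above 0.025 m).
It also fails if it takes over 70 s, if anything falls off the work surface, if the arm or the gripper's body presses on something with over 40 N, if the wrist force passes 120 N, or if a joint passes its speed limit or range.

## Working session

There is one attempt and no reset: what is moved stays moved. The work goes in short steps, Python scripts to look and compute and a tool call to move; the robot and the scene stay as the last step left them, time stands still between calls to the robot, and variables do not carry over. Pictures are saved under pics/ and viewed, about 8 in all and at most 12, crops included, and the job is handed in when it is done.

Besides the shell and the picture viewer there is one more tool, called as a command line: name --argument value ..., lists and objects as JSON in quotes. send_rows: Moves the arm, as the interface text tells. Its arguments: {"type":"object","properties":{"plan":{"type":"array"},"force":{"type":"number"}},"required":["plan"]}

```bash
ls; mkdir -p pics
cat > h.py <<'E'
import numpy as np, cv2
from scipy.spatial.transform import Rotation as R
from plant import r, capture, finder
def rot(q): return R.from_quat([q[1],q[2],q[3],q[0]])
def camrot(c):
    a=np.array(c['attitude'],float)
    return a if a.shape==(3,3) else rot(a).as_matrix()
def w(c,p): return camrot(c)@np.array(p)+np.array(c['origin'])
def pix(c,P):
    q=camrot(c).T@(np.array(P,float)-np.array(c['origin'])); return np.array([c['fx']*q[0]/q[2]+c['cx'],c['fy']*q[1]/q[2]+c['cy']])
def onz(c,uv,z):
    d=camrot(c)@np.array([(uv[0]-c['cx'])/c['fx'],(uv[1]-c['cy'])/c['fy'],1]); o=np.array(c['origin']); return o+d*(z-o[2])/d[2]
def save(c,n,s=1): cv2.imwrite('pics/'+n+'.png',c['pixels'][:,:,::-1])
def tri(c1,u1,c2,u2):
    A=[];b=[]
    for c,u in((c1,u1),(c2,u2)):
        d=camrot(c)@np.array([(u[0]-c['cx'])/c['fx'],(u[1]-c['cy'])/c['fy'],1]);d/=np.linalg.norm(d);M=np.eye(3)-np.outer(d,d);A.append(M);b.append(M@np.array(c['origin']))
    return np.linalg.lstsq(np.vstack(A),np.hstack(b),rcond=None)[0]
E
python3 - <<'E'
from h import *
print(r.state())
for n in('side','top'):
    c=capture(n);save(c,n+'0');print(n,c['origin'],c['attitude'],c['fx'],c['cx'],c['cy'])
    for l in('spatula','spatula_grip','spatula_blade','clamp','fence','cam_grip','cam_lobe','fork','brush','rest'):
        for d in finder.boxes_of(n,l)[:2]: print(l,round(d['confidence'],2),w(c,d['position']).round(0))
E
```

```text
pics
{'t': 0.0, 'qpos': array([ 1.25661085e+00,  1.31139294e-01,  1.48925380e+00, -1.63458321e-05,
        1.52299833e+00, -8.53993835e-02]), 'joint_vel': array([-5.47792825e-05,  4.21717569e-04,  1.47855756e-03, -4.80901518e-04,
        1.77749515e-03,  4.16294730e-04]), 'joint_efforts': array([ 5.39693774e-04, -5.59846115e+01, -4.91763818e+01,  7.68406922e-02,
        3.57774447e-02, -1.02447593e-04]), 'tcp_pos': array([135.98850464, 584.15547048, 403.71420385]), 'ee_rot': array([ 0.7023645 ,  0.08008703,  0.70260561, -0.08133594]), 'ft_force': array([ 0.03981812,  0.26496741, -0.13062915]), 'moment': array([ 0.00098176,  0.00696846, -0.00960608]), 'finger_gap': 93.025497099815}
side [  33.02199758 -417.28320511  899.99768606] [-0.32862494  0.85563942 -0.3753535   0.13782806] 442.57846534208625 324.00778282782517 198.61090067299145
spatula 0.84 [618. -39.   6.]
spatula 0.51 [546. 208.   5.]
spatula_grip 0.95 [619. -36.   3.]
spatula_blade 0.62 [618. -43.   5.]
clamp 0.71 [547. 209.   6.]
cam_grip 0.8 [551. 202.  46.]
cam_grip 0.58 [ 511. -285.   19.]
cam_lobe 0.77 [551. 207.  39.]
fork 0.59 [ 515. -286.   17.]
fork 0.54 [469. 496.  13.]
brush 0.59 [ 571. -158.   29.]
rest 0.74 [470. 494.  11.]
top [ 496.46182142   93.39897097 1019.69659065] [ 0.02833953 -0.69743923  0.71588356 -0.01691502] 380.7816483522946 320.5783540377098 191.56961274789612
spatula 0.86 [628. -36.   5.]
spatula 0.24 [569. 220.   5.]
spatula_grip 0.77 [630. -37.   4.]
spatula_blade 0.74 [626. -33.   2.]
clamp 0.68 [568. 219.   4.]
fence 0.68 [558. 160.  24.]
cam_grip 0.73 [559. 218.  28.]
cam_grip 0.23 [ 571. -148.   32.]
cam_lobe 0.53 [556. 216.  29.]
cam_lobe 0.33 [ 575. -148.   31.]
fork 0.61 [ 525. -287.   20.]
brush 0.65 [ 574. -149.   30.]
brush 0.47 [559. 217.  28.]
rest 0.72 [458. 494.  10.]
```

View pics/top0.png

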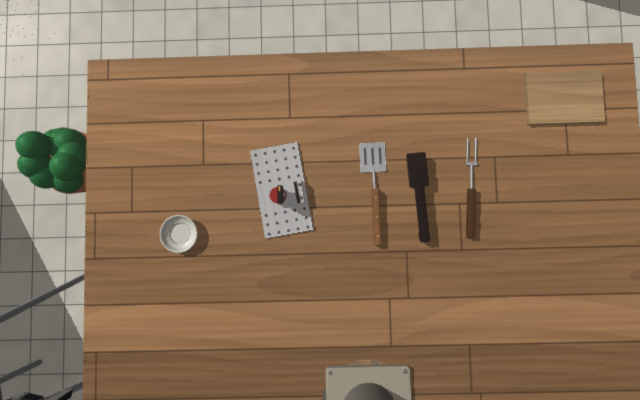

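View pics/side0.png

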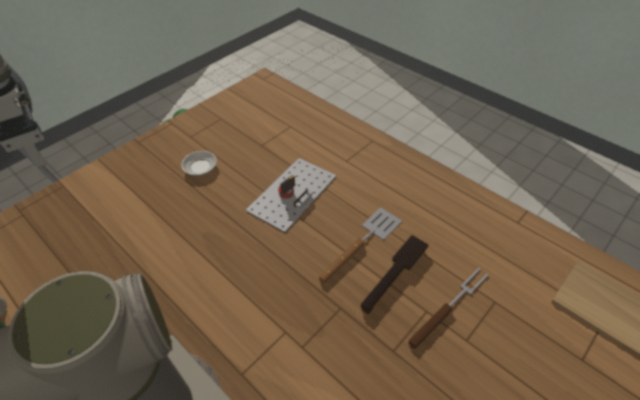

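The top view shows the clamp plate at about (281,190), with the knob and red disc at (280,194) and the fence to its right at (298,192). The spatula handle runs (378,243) to (375,188) and its blade is at (373,157), pointing up (+x). The side view agrees. Next I'll fit box models to the masks in both views.

```bash
cat > fit.py <<'E'
from h import *
from scipy.optimize import minimize
def box(x0,x1,y0,y1,z0,z1): return np.array([[x,y,z] for x in(x0,x1) for y in(y0,y1) for z in(z0,z1)],float)
SPAT=[box(-75,75,-9,9,0,20),box(75,120,-3,3,5,11),box(120,200,-35,35,0,3)]
CL=[box(-105,135,-65,65,0,6)]
S=4
def render(c,boxes,p,sh):
    x,y,yaw,z=p; m=np.zeros((sh[0]*S,sh[1]*S),np.uint8); M=R.from_euler('z',yaw).as_matrix()
    for b in boxes:
        uv=np.array([pix(c,M@v+[x,y,z]) for v in b]); h=cv2.convexHull(((uv+.5)*S).astype(np.float32))
        cv2.fillConvexPoly(m,np.round(h*16-8).astype(np.int32),1,shift=4)
    return cv2.resize(m.astype(np.float32),(sh[1],sh[0]),interpolation=cv2.INTER_AREA)
def fit(obs,boxes,p0,freez=False):
    sc=np.array([1,1,.01,1.])
    def cost(q):
        p=p0+q*sc[:len(q)] if len(q)==4 else p0+np.r_[q*sc[:3],0]
        return sum(np.abs(render(c,boxes,p,m.shape)-m).sum()/m.sum() for c,m in obs)
    n=4 if freez else 3
    s=minimize(cost,np.zeros(n),method='Nelder-Mead',options=dict(initial_simplex=np.vstack([np.zeros(n),np.eye(n)*8]),maxiter=250,xatol=.02))
    return p0+(np.r_[s.x,0] if n==3 else s.x)*sc, s.fun
E
python3 - <<'E'
from fit import *
obs={}
for n in('top','side'):
    c=capture(n)
    for l in('spatula','clamp'):
        m=finder.silhouettes(n,l)
        print(n,l,[(round(d['confidence'],2),int(d['mask'].sum()),np.argwhere(d['mask']).mean(0).round(0)) for d in m[:3]])
        obs[n,l]=(c,m[0]['mask'].astype(np.float32))
for l,b,p0 in(('spatula',SPAT,[560,-37,.0,0]),('clamp',CL,[550,217,.13,0])):
    p0=np.array(p0,float)
    for ns in(('top',),('side',),('top','side')):
        for fz in ((False,True) if len(ns)==2 else (False,)): print(l,ns,fz,*[v.round(3) for v in fit([obs[n,l] for n in ns],b,p0,fz)])
E
```

```text
top spatula [(0.97, 1258, array([176., 373.])), (0.71, 4070, array([190., 280.]))]
top clamp [(0.96, 4059, array([190., 280.]))]
side spatula [(0.79, 1316, array([240., 363.]))]
side clamp [(0.94, 2811, array([193., 290.]))]
spatula ('top',) False [ 4.9175e+02 -3.4971e+01  1.9000e-02  0.0000e+00] 0.111
spatula ('side',) False [ 4.95186e+02 -3.62330e+01  2.90000e-02  0.00000e+00] 0.073
spatula ('top', 'side') False [ 4.93718e+02 -3.55670e+01  2.60000e-02  0.00000e+00] 0.207
spatula ('top', 'side') True [ 4.93698e+02 -3.55640e+01  2.50000e-02 -3.60000e-02] 0.207
clamp ('top',) False [5.54650e+02 2.12922e+02 1.57000e-01 0.00000e+00] 0.086
clamp ('side',) False [5.59077e+02 2.12683e+02 1.54000e-01 0.00000e+00] 0.152
clamp ('top', 'side') False [5.55877e+02 2.12869e+02 1.55000e-01 0.00000e+00] 0.257
clamp ('top', 'side') True [5.56072e+02 2.12999e+02 1.50000e-01 8.40000e-02] 0.257
```

```bash
cat >> h.py <<'E'
def go(g,yaw,tilt0=True):
    """g: grasp point target (world mm, tool down); yaw: direction of tool y, mod pi. prints shift (cm, present tool axes) then turn"""
    s=r.state(); T=rot(s['ee_rot']); t=np.array(g,float)+[0,0,167]
    best=None
    for k in(0,np.pi):
        y=np.array([np.cos(yaw+k),np.sin(yaw+k),0]);x=np.array([0,0,-1.]);M=R.from_matrix(np.c_[x,y,np.cross(x,y)])
        v=(T.inv()*M).as_rotvec()
        if best is None or np.linalg.norm(v)<np.linalg.norm(best): best=v
    print('t',round(s['t'],2),'shift cm',(T.inv().apply(t-s['tcp_pos'])/10).round(3),'turn',best.round(4),'grasp',(s['tcp_pos']+T.apply([167,0,0])).round(1),'F',np.round(s['ft_force'],2),'M',np.round(s['moment'],3),'gap',round(s['finger_gap'],1))
E
python3 - <<'E'
from h import *
T=rot(r.state()['ee_rot']).as_matrix();print(T.round(3))
go([551.7,-34.1,100],np.pi/2+.025)
E
```

```text
[[ 0.     0.227  0.974]
 [ 0.     0.974 -0.227]
 [-1.     0.     0.   ]]
t 1.4 shift cm [ 13.774 -50.809  54.507] turn [-2.538e-01  0.000e+00 -1.000e-04] grasp [136.1 584.4 237.8] F [ 0.11 -0.44 -0.33] M [ 0.004 -0.005  0.024] gap 93.1
```

send_rows --plan '[0.5,-2.8,3.0,0,0,0,9.3,0.5,-2.8,3.0,0,0,0,9.3,0.5,-2.8,3.0,0,0,0,9.3,0.5,-2.8,3.0,0,0,0,9.3,0.5,-2.8,3.0,0,0,0,9.3,0.5,-2.8,3.0,0,0,0,9.3,0.5,-2.8,3.0,0,0,0,9.3,0.5,-2.8,3.0,0,0,0,9.3,0.5,-2.8,3.0,0,0,0,9.3,0.5,-2.8,3.0,0,0,0,9.3,0.5,-2.8,3.0,0,0,0,9.3,0.5,-2.8,3.0,0,0,0,9.3,0.5,-2.8,3.0,0,0,0,9.3,0.5,-2.8,3.0,0,0,0,9.3,0.5,-2.8,3.0,0,0,0,9.3,0.5,-2.8,3.0,0,0,0,9.3,0.5,-2.8,3.0,0,0,0,9.3,0.5,-2.8,3.0,0,0,0,9.3,0,0,0,-0.127,0,0,5,0,0,0,-0.127,0,0,5]'

```text
t: 3.4
tcp_pos: [548.1, -30.4, 314.2]
ee_rot: [0.707, -0.01, 0.707, 0.01]
ft_force: [0.3, 1.1, -0.2]
finger_gap: 81.3
```

Run:
```python
from h import *
go([551.7,-34.1,22],np.pi/2+.025)
```

```text
t 3.4 shift cm [12.519 -0.38   0.362] turn [ 0.0027 -0.0009 -0.0001] grasp [547.9 -30.4 147.2] F [ 0.31  1.07 -0.2 ] M [ 0.    -0.008  0.079] gap 81.3
```

send_rows --plan '[0,-0.2,0.2,0,0,0,5,0,-0.2,0.2,0,0,0,5,2,0,0,0,0,0,5,2,0,0,0,0,0,5,2,0,0,0,0,0,5,2,0,0,0,0,0,5,2,0,0,0,0,0,5,1,0,0,0,0,0,5,1,0,0,0,0,0,5,0.4,0,0,0,0,0,5,0,0,0,0,0,0,5,0,0,0,0,0,0,5]'

```text
t: 4.6
tcp_pos: [552.2, -32.9, 191.5]
ee_rot: [0.707, -0.009, 0.707, 0.009]
ft_force: [-0.5, 0.1, -0.5]
finger_gap: 50.6
```

Run:
```python
from h import *
go([551.7,-34.1,22],np.pi/2+.025)
```

```text
t 4.6 shift cm [ 0.252 -0.119 -0.055] turn [-0.0001  0.0012  0.0002] grasp [552.4 -32.9  24.5] F [-0.52  0.06 -0.47] M [ 0.069 -0.021  0.021] gap 50.6
```

send_rows --plan '[0.2,-0.1,0,0,0,0,5,0,0,0,0,0,0,5,0,0,0,0,0,0,0,0,0,0,0,0,0,0,0,0,0,0,0,0,0,0,0,0,0,0,0,0,0,0,0,0,0,0,0,0,0,0,0,0,0,0]' --force 25

```text
t: 5.4
tcp_pos: [551.8, -33.9, 188.8]
ee_rot: [0.707, -0.009, 0.707, 0.009]
ft_force: [-0.2, -0.5, -0.0]
finger_gap: 17.8
```

Run:
```python
from h import *
go([551.7,-34.1,22],np.pi/2+.025)
```

```text
t 5.4 shift cm [-0.023 -0.022 -0.013] turn [0.0001 0.0001 0.    ] grasp [551.8 -33.9  21.8] F [-0.22 -0.47 -0.01] M [-0.005  0.015 -0.046] gap 17.8
```

send_rows --plan '[-1,0,0,0,0,0,0,-1.5,0,0,0,0,0,0,-2,0,0,0,0,0,0,-2,0,0,0,0,0,0,-1.5,0,0,0,0,0,0,0,1.3,0.41,0,0,0,0,0,2.3,0.71,0,0,0,0,0,2.3,0.71,0,0,0,0,0,2.3,0.71,0,0,0,0,0,2.3,0.71,0,0,0,0,0,2.3,0.71,0,0,0,0,0,2.3,0.71,0,0,0,0,0,2.3,0.71,0,0,0,0,0,2.3,0.71,0,0,0,0,0,2.3,0.71,0,0,0,0,0,1,0.3,0,0,0,0,0,0,0,-0.065,0,0,0,0,0,0,-0.065,0,0,0,0,0,0,0,0,0,0]'

```text
t: 7.3
tcp_pos: [616.6, 198.1, 267.9]
ee_rot: [0.705, -0.055, 0.705, 0.055]
ft_force: [-0.6, 0.9, -1.5]
finger_gap: 17.4
```

Run:
```python
from fit import *
go([617,198.2,27.8],np.pi/2+.155)
for n in('top','side'):
    c=capture(n)
    p=c['pixels'][100:300,200:440] if n=='top' else c['pixels'][100:300,200:440]
    cv2.imwrite(f'pics/{n}1.png',cv2.resize(p,None,fx=3,fy=3,interpolation=cv2.INTER_CUBIC)[:,:,::-1])
```

```text
t 7.3 shift cm [7.314e+00 7.000e-03 4.900e-02] turn [ 0.0015 -0.0013  0.0002] grasp [616.4 198.  100.9] F [-0.61  0.87 -1.54] M [ 0.015  0.029 -0.007] gap 17.4
```

View pics/top1.png

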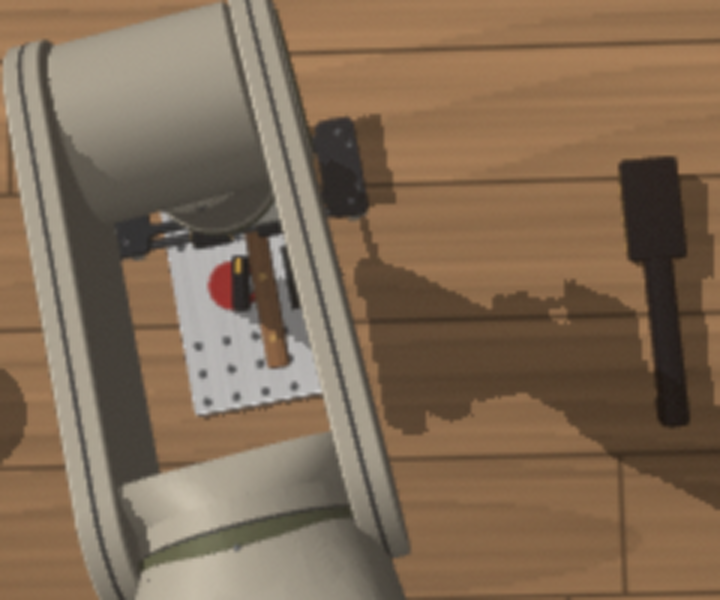

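View pics/side1.png

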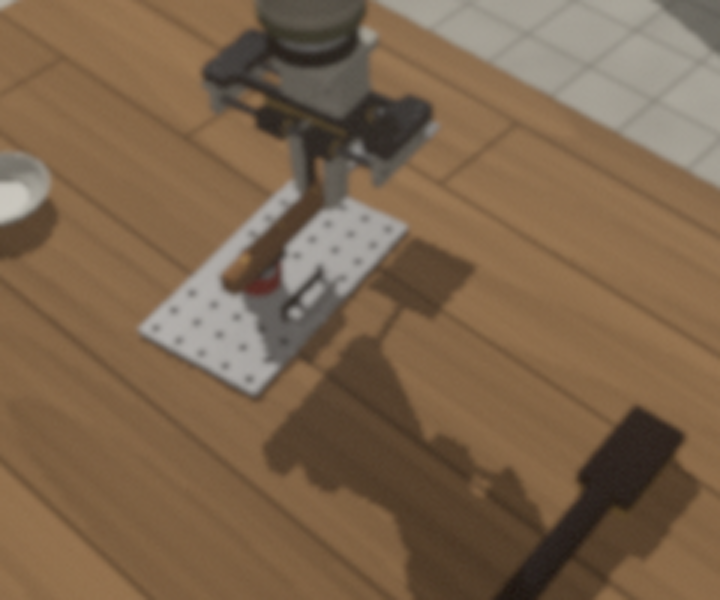

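Run:
```python
from fit import *
c=capture('top'); im=c['pixels']; save(c,'top_now')
im0=cv2.imread('pics/top0.png')[:,:,::-1]
def sat(i): i=i.astype(float); return i[:,:,0]-i[:,:,2]
s0=sat(im0); s1=sat(im)
def cross(row,a,b,th): # subpixel crossing from col a toward b
    st=1 if b>a else -1
    for u in range(a,b,st):
        f,g=row[u]-th,row[u+st]-th
        if f*g<=0 and f!=g: return u+st*f/(f-g)
print('prof0',s0[215,245:325].round().astype(int)); print('prof1',s1[210,270:310].round().astype(int))
ca,sa=np.cos(.155),np.sin(.155)
print('nominal clamp frame: plate edges (expect +65,-65)')
L=[];Rr=[]
for v in range(165,225,2):
    a=cross(s0[v],245,275,30) if v<400 else 0; b=cross(s0[v],322,295,30)
    for u,l in((a,L),(b,Rr)):
        if u: l.append(onz(c,(u,v),6)[:2])
def line(P,name):
    P=np.array(P); k=np.polyfit(P[:,0],P[:,1],1); res=P[:,1]-np.polyval(k,P[:,0]); g=abs(res)<2.5; k=np.polyfit(P[g,0],P[g,1],1); print(name,len(P),g.sum(),'yaw',np.arctan(k[0]).round(4),'y at x=556',np.polyval(k,556).round(2),'rms',res[g].std().round(2)); return k
kl=line(L,'left');kr=line(Rr,'right')
H=[]
for v in range(205,220):
    a=cross(s1[v],279,290,30); b=cross(s1[v],304,293,30)
    if a and b: H.append([onz(c,(a,v),99),onz(c,(b,v),99)])
H=np.array(H); print('width',(H[:,0,1]-H[:,1,1]).round(1)); k=line(H.mean(1)[:,:2],'handle'); go([617,198.2,27.8],np.pi/2+.155)
print('handle y at x mean',H.mean((0,1)))
```

```text
prof0 [66 66 66 65 66 67 66 66 66 66 66 66 66 66 65 54 11  5  4  4  3  3  3  4
  4  4  5  4  5  4  4  4  3  4  5  4  4  3  4  4  4  4  5  5  5  5  4  5
  5  4  4  5  5  4  5  4  4  4  5  4  4  4  5  4  5 18 33 41 61 63 63 64
 63 64 63 63 63 63 63 63]
prof1 [ 3  4  4  4  4  5  4  5  4  4  5  3  3  5  3  3  8 52 67 67 67 61 42 36
 24  6  4  3  4  3  4  3 14 26 25 24 24 25 24 11]
nominal clamp frame: plate edges (expect +65,-65)
left 30 30 yaw 0.1545 y at x=556 278.31 rms 0.32
right 30 29 yaw 0.1551 y at x=556 144.91 rms 0.52
width [15.9 17.  17.  17.  17.4 17.5 17.4 17.4 17.3 17.3 17.6 17.9 18. ]
handle 13 13 yaw 0.1527 y at x=556 189.09 rms 0.27
t 7.45 shift cm [7.358 0.044 0.03 ] turn [-0.0018 -0.0006  0.0001] grasp [616.7 197.7 101.4] F [ 0.44  0.13 -1.14] M [-0.021 -0.038  0.008] gap 18.0
handle y at x mean [505.70807871 181.35356879  99.        ]
```

send_rows --plan '[0,-0.1,0,0,0,0,0,1,0,0,0,0,0,0,1,0,0,0,0,0,0,1,0,0,0,0,0,0,1,0,0,0,0,0,0,1,0,0,0,0,0,0,0.5,0,0,0,0,0,0,0.5,0,0,0,0,0,0,0,0,0,0,0,0,0,0,0,0,0,0,0,0]'

```text
t: 8.45
tcp_pos: [617.3, 196.9, 209.0]
ee_rot: [0.705, -0.055, 0.705, 0.055]
ft_force: [-0.0, 0.2, -0.1]
finger_gap: 17.7
```

Run:
```python
from h import *
go([617,197,28.3],np.pi/2+.155)
```

```text
t 8.45 shift cm [ 1.37   0.012 -0.029] turn [ 0.0002  0.0004 -0.    ] grasp [617.4 196.9  42. ] F [-0.01  0.2  -0.13] M [0.023 0.037 0.033] gap 17.7
```

send_rows --plan '[0.4,0,0,0,0,0,0,0.4,0,0,0,0,0,0,0.3,0,0,0,0,0,0,0,0,0,0,0,0,0,0,0,0,0,0,0,0]'

```text
t: 8.95
tcp_pos: [617.0, 196.8, 197.5]
ee_rot: [0.705, -0.055, 0.705, 0.055]
ft_force: [0.6, 0.1, -1.5]
finger_gap: 17.9
```

Run:
```python
from h import *
go([617,197,28.3],np.pi/2+.155)
c=capture('side')
go([617,197,28.3],np.pi/2+.155)
p=c['pixels'][140:250,240:360]
cv2.imwrite('pics/side2.png',cv2.resize(p,None,fx=5,fy=5,interpolation=cv2.INTER_CUBIC)[:,:,::-1])
```

```text
t 8.95 shift cm [ 0.222  0.018 -0.002] turn [ 0.0002 -0.0004  0.    ] grasp [617.  196.8  30.5] F [ 0.56  0.08 -1.46] M [ 0.077 -0.006 -0.017] gap 17.9
t 9.0 shift cm [ 0.247  0.016 -0.014] turn [0.0002 0.     0.    ] grasp [617.2 196.9  30.8] F [ 0.58 -0.93 -1.27] M [-0.035 -0.059 -0.02 ] gap 17.8
```

View pics/side2.png

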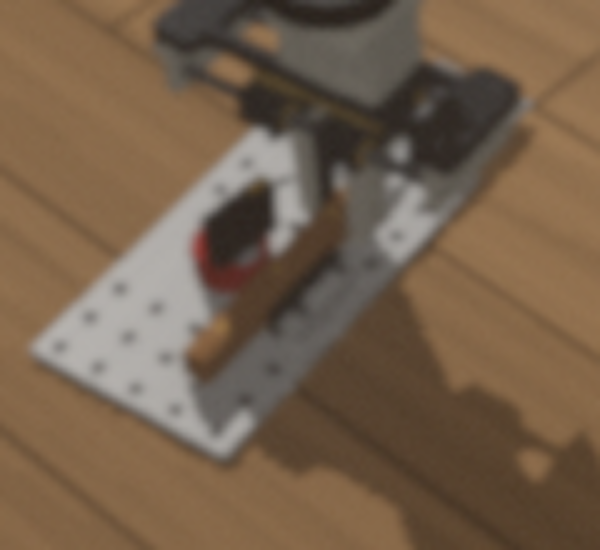

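The handle sits in the lane between the red disc (230,255) and the fence (310,300), with no notable side force. I'll lower the last 2–3 mm and release.

send_rows --plan '[0.15,0,0,0,0,0,0,0.1,0,0,0,0,0,0,0,0,0,0,0,0,0,0,0,0,0,0,0,4,0,0,0,0,0,0,4,0,0,0,0,0,0,4,0,0,0,0,0,0,4,-1,0,0,0,0,0,4,-3,0,0,0,0,0,4,-3,0,0,0,0,0,4,-3,0,0,0,0,0,4,-3,0,0,0,0,0,4,0,0,0,0,0,0,4]'

```text
t: 10.3
tcp_pos: [618.8, 197.3, 332.5]
ee_rot: [0.708, -0.054, 0.701, 0.055]
ft_force: [0.6, 0.4, 0.0]
finger_gap: 40.2
```

Run:
```python
from h import *
c=capture('side'); t=capture('top')
p=c['pixels'][130:250,240:360]; q=t['pixels'][130:250,230:350]
cv2.imwrite('pics/both3.png',cv2.resize(np.hstack([p,q]),None,fx=3.3,fy=3.3,interpolation=cv2.INTER_CUBIC)[:,:,::-1])
go([556,212,52],np.pi/2+.155)
for n,cc in(('side',c),('top',t)):
  for d in finder.boxes_of(n,'cam_grip')[:1]: print(n,d['confidence'],w(cc,d['position']))
```

```text
t 10.4 shift cm [10.781  2.435 -5.871] turn [ 0.0002  0.0028 -0.0002] grasp [617.9 197.1 160. ] F [-0.53 -0.32 -0.36] M [ 0.013 -0.062  0.015] gap 40.0
side 0.51 [552.06131   203.7227478  43.3820788]
top 0.64 [556.42519627 214.78389925  26.84013433]
```

View pics/both3.png

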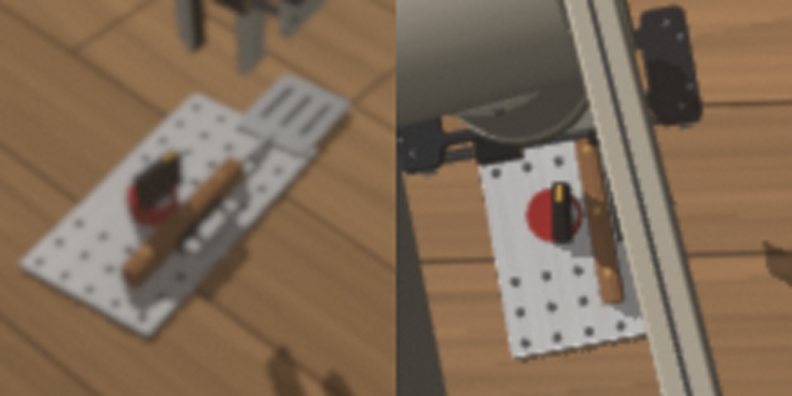

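The spatula lies flat in the lane with the blade over the long end. In the top crop (right half) the knob bar is at about (562,212) with its yellow end up. Next I'll measure the bar.

Run:
```python
from fit import *
c=capture('top'); i=c['pixels'].astype(int); i0=cv2.imread('pics/top0.png')[:,:,::-1].astype(int)
for k in(i,i0):
    roi=np.zeros(k.shape[:2],bool); roi[180:208,272:290]=1
    yel=(k[:,:,0]>90)&(k[:,:,1]>70)&(k[:,:,2]<60)&roi
    dark=(k.max(2)<70)&roi; m=(dark|yel).astype(np.uint8)
    n,lab,st,ce=cv2.connectedComponentsWithStats(m); j=1+np.argmax(st[1:,4]); P=np.argwhere(lab==j)[:,::-1].astype(np.float32)
    print(st[j],ce[j],cv2.minAreaRect(P),'yel',np.argwhere(yel).mean(0)[::-1] if yel.any() else 0,'world z66',onz(c,ce[j],66).round(1), 'z60',onz(c,ce[j],60).round(1))
print(i[182:206:2,274:290].sum(2)//3)
print(pix(c,[556,212,66]),pix(c,[556,212,30]), r.state()['qpos'].round(3))
s=capture('side'); print('side proj top/bottom of bar',pix(s,[556,212,66]),pix(s,[556,212,30]))
```

```text
[278 186   6  18  87] [280.28735632 195.14942529] ((280.5, 194.5), (17.0, 5.0), 90.0) yel [279.8 187.9] world z66 [551.5 209.5  66. ] z60 [551.8 210.2  60. ]
[278 186   6  18  87] [280.27586207 195.1954023 ] ((280.5, 194.5), (17.0, 5.0), 90.0) yel [278.77777778 188.22222222] world z66 [551.4 209.5  66. ] z60 [551.7 210.3  60. ]
[[177 180 182 181 178 179 179 179 178 178 176 140 104  98  98  94]
 [177 179 182 176 172 172 171 172 174 177 175 151 110  98  97  97]
 [173 171 168  94  78 122  72  47  81 161 177 174 124  99  97  99]
 [ 94  87  80  59  92 130  72  36  54 126 168 171 124  83  93  99]
 [ 80  81  78  59  84 112  65  37  34  53  84 115  99  70  65  72]
 [ 81  81  79  54  42  43  43  35  41  74  70  66 102  78  65  65]
 [ 82  81  79  56  45  42  42  37  41  78  95  70  76  78  67  68]
 [ 81  81  79  57  44  43  42  38  38  61  78  62  89 101  71  65]
 [ 82  81  79  58  44  44  41  36  34  45  56  62 104 108  79  66]
 [ 83  83  78  57  44  42  43  39  36  43  68 104 112 109  85  68]
 [110  97  91  67  49  43  43  40  44  69 107 113 112 112 107  74]
 [175 173 172 161 125 116 109 106 106 110 114 114 113 113 110  79]]
[279.25984436 193.38103936] [280.98864646 194.19540064] [ 0.23   0.305  1.437 -0.     1.402 -1.496]
side proj top/bottom of bar [287.3207565  179.85885167] [288.29370282 189.19547785]
```

Run:
```python
from h import *
go([554.5,212,52],np.pi/2-.025)
```

```text
t 10.6 shift cm [10.458  2.472 -5.865] turn [ 0.1802 -0.003   0.0005] grasp [616.1 196.6 156.4] F [ 0.38 -0.55 -0.57] M [0.017 0.05  0.012] gap 40.0
```

send_rows --plan '[0,0.6,-1.5,0,0,0,4,0,0.6,-1.5,0,0,0,4,0,0.6,-1.5,0,0,0,4,0,0.6,-1.3,0,0,0,4,0,0,0,0.09,0,0,4,0,0,0,0.09,0,0,4,0,0,0,0,0,0,4,0,0,0,0,0,0,4,0,0,0,0,0,0,4]'

```text
t: 11.5
tcp_pos: [556.1, 211.5, 324.7]
ee_rot: [0.707, 0.008, 0.707, -0.008]
ft_force: [0.5, 0.2, -0.1]
finger_gap: 39.9
```

Run:
```python
from h import *
go([554.5,212,52],np.pi/2-.025)
```

```text
t 11.5 shift cm [10.57   0.047 -0.151] turn [ 0.0022 -0.0008  0.0003] grasp [555.9 211.5 157.7] F [ 0.46  0.18 -0.12] M [-0.003  0.009  0.026] gap 39.9
```

send_rows --plan '[1.5,0.05,-0.1,0,0,0,4,2,0,0,0,0,0,4,2,0,0,0,0,0,4,2,0,0,0,0,0,4,1.5,0,0,0,0,0,4,1,0,0,0,0,0,4,0.4,0,0,0,0,0,4,0,0,0,0,0,0,4,0,0,0,0,0,0,0,0,0,0,0,0,0,0,0,0,0,0,0,0,0,0,0,0,0,0,0,0,0,0,0,0,0,0,0,0,0,0,0,0,0,0]' --force 10

```text
t: 12.9
tcp_pos: [555.4, 212.6, 221.9]
ee_rot: [0.707, 0.009, 0.707, -0.008]
ft_force: [-0.8, 3.2, 2.7]
finger_gap: 12.5
```

```bash
cat >> h.py <<'E'
def avg(n=8):
    F=[];M=[];Y=[];P=[]
    for i in range(n):
        capture('top'); s=r.state(); T=rot(s['ee_rot']).as_matrix(); F.append(s['ft_force']);M.append(s['moment']);Y.append(np.arctan2(T[1,1],T[0,1]));P.append(s['tcp_pos']+T[:,0]*167)
    print('F',np.mean(F,0).round(2),'M',np.mean(M,0).round(3),'sdMz',np.std(M,0)[2].round(3),'yaw',np.mean(Y).round(4),'P',np.mean(P,0).round(2),'gap',round(s['finger_gap'],1),'t',s['t'])
E
python3 -c "
from h import *
avg()"
```

```text
F [-0.15  4.84  4.67] M [0.844 0.032 0.121] sdMz 0.023 yaw 1.5462 P [555.55 212.68  54.82] gap 12.3 t 13.3
```

send_rows --plan '[-0.05,0.05,0,0,0,0,0,0,0.03,0,0,0,0,0,0,0,0,0,0,0,0,0,0,0,0,0,0,0]' --force 60

```text
t: 13.7
tcp_pos: [555.4, 212.8, 221.9]
ee_rot: [0.707, 0.009, 0.707, -0.009]
ft_force: [2.4, 3.1, 2.0]
finger_gap: 11.7
```

```bash
python3 -c "
from h import *
avg()"
```

```text
F [3.93 2.44 1.21] M [ 0.451 -0.721  0.095] sdMz 0.03 yaw 1.5459 P [555.48 212.8   54.84] gap 11.9 t 14.1
```

send_rows --plan '[0,0,0,0.08,0,0,0,0,0,0,0.08,0,0,0,0,0,0,0.08,0,0,0,0,0,0,0.08,0,0,0,0,0,0,0.08,0,0,0,0,0,0,0.08,0,0,0,0,0,0,0.08,0,0,0,0,0,0,0.08,0,0,0,0,0,0,0.08,0,0,0,0,0,0,0,0,0,0]'

```text
t: 15.1
tcp_pos: [555.6, 213.4, 221.9]
ee_rot: [0.659, 0.259, 0.658, -0.258]
ft_force: [6.4, 6.1, -2.2]
finger_gap: 11.8
```

```bash
python3 -c "
from h import *
avg()"
```

```text
F [ 7.29  5.97 -1.83] M [ 0.904 -1.211 -0.096] sdMz 0.026 yaw 0.8257 P [555.82 213.62  54.87] gap 12.0 t 15.5
```

send_rows --plan '[0,0.1,0,0,0,0,0,0,0.1,0,0,0,0,0,0,0,0,0.05,0,0,0,0,0,0,0.05,0,0,0,0,0,0,0,0,0,0]'

```text
t: 16.0
tcp_pos: [556.3, 214.0, 221.8]
ee_rot: [0.644, 0.29, 0.645, -0.291]
ft_force: [-0.5, -0.9, 5.1]
finger_gap: 11.7
```

```bash
python3 -c "
from h import *
avg(6)"
```

```text
F [-0.15 -0.8   5.63] M [-0.14  -0.095 -0.091] sdMz 0.027 yaw 0.7256 P [556.05 213.84  54.82] gap 11.3 t 16.3
```

send_rows --plan '[0,0,0,0.025,0,0,0,0,0,0,0.025,0,0,0,0,0,0,0,0,0,0,0,0,0,0,0,0,0]'

```text
t: 16.7
tcp_pos: [556.3, 214.1, 221.8]
ee_rot: [0.637, 0.305, 0.638, -0.306]
ft_force: [1.1, -0.9, 4.9]
finger_gap: 11.5
```

```bash
python3 -c "
from h import *
avg(5)"
```

```text
F [ 0.28 -0.57  5.33] M [-0.1   -0.17  -0.005] sdMz 0.035 yaw 0.6759 P [556.1  213.88  54.83] gap 11.6 t 16.95
```

send_rows --plan '[0,0,0,0.01,0,0,0,0,0,0,0.01,0,0,0,0,0,0,0.01,0,0,0,0,0,0,0.01,0,0,0,0,0,0,0.01,0,0,0]'

```text
t: 17.45
tcp_pos: [556.3, 214.1, 221.9]
ee_rot: [0.629, 0.321, 0.63, -0.322]
ft_force: [0.0, 0.2, 4.8]
finger_gap: 11.7
```

```bash
cat >> h.py <<'E'
def one():
    s=r.state(); T=rot(s['ee_rot']).as_matrix(); y=np.arctan2(T[1,1],T[0,1]); print('Mz',s['moment'].round(3),'a',(0.155+np.pi/2-y).round(4),'F',s['ft_force'].round(1),'t',s['t'],'j6',s['joint_vel'][5].round(3),s['joint_efforts'][5].round(3))
E
python3 -c "
from h import *
one()"
```

```text
Mz [-0.017 -0.244  0.112] a 1.1002 F [0.  0.2 4.8] t 17.45 j6 0.098 -0.077
```

send_rows --plan '[0,0,0,0.01,0,0,0,0,0,0,0.01,0,0,0,0,0,0,0.01,0,0,0,0,0,0,0.01,0,0,0,0,0,0,0.01,0,0,0]'

```text
t: 17.95
tcp_pos: [556.4, 214.1, 221.9]
ee_rot: [0.621, 0.337, 0.621, -0.338]
ft_force: [0.8, 0.0, 4.9]
finger_gap: 12.0
```

```bash
python3 -c "
from h import *
one()"
```

```text
Mz [-0.091 -0.233  0.136] a 1.1502 F [0.8 0.  4.9] t 17.95 j6 0.099 -0.076
```

send_rows --plan '[0,0,0,0.01,0,0,0,0,0,0,0.01,0,0,0,0,0,0,0.01,0,0,0,0,0,0,0.01,0,0,0,0,0,0,0.01,0,0,0]'

```text
t: 18.45
tcp_pos: [556.4, 214.1, 221.8]
ee_rot: [0.613, 0.353, 0.613, -0.353]
ft_force: [0.4, -0.2, 4.9]
finger_gap: 11.7
```

```bash
python3 -c "
from h import *
one()"
```

```text
Mz [-0.073 -0.19   0.116] a 1.2002 F [ 0.4 -0.2  4.9] t 18.45 j6 0.098 -0.078
```

send_rows --plan '[0,0,0,0.01,0,0,0,0,0,0,0.01,0,0,0,0,0,0,0.01,0,0,0,0,0,0,0.01,0,0,0,0,0,0,0.01,0,0,0]'

```text
t: 18.95
tcp_pos: [556.4, 214.1, 221.8]
ee_rot: [0.604, 0.368, 0.604, -0.369]
ft_force: [1.0, -0.8, 4.7]
finger_gap: 11.7
```

```bash
python3 -c "
from h import *
one()"
```

```text
Mz [-0.135 -0.23   0.144] a 1.2503 F [ 1.  -0.8  4.7] t 18.95 j6 0.099 -0.059
```

send_rows --plan '[0,0,0,0.01,0,0,0,0,0,0,0.01,0,0,0,0,0,0,0.01,0,0,0,0,0,0,0.01,0,0,0,0,0,0,0.01,0,0,0]'

```text
t: 19.45
tcp_pos: [556.4, 214.2, 221.8]
ee_rot: [0.594, 0.383, 0.594, -0.383]
ft_force: [1.0, -0.3, 5.0]
finger_gap: 11.6
```

```bash
python3 -c "
from h import *
one()"
```

```text
Mz [-0.149 -0.12   0.279] a 1.3002 F [ 1.  -0.3  5. ] t 19.45 j6 0.101 0.036
```

send_rows --plan '[0,0,0,0.01,0,0,0,0,0,0,0.01,0,0,0]'

```text
t: 19.65
tcp_pos: [556.5, 214.2, 221.8]
ee_rot: [0.591, 0.389, 0.59, -0.389]
ft_force: [1.3, -0.7, 5.4]
finger_gap: 11.9
```

```bash
python3 -c "
from h import *
one()"
```

```text
Mz [-0.168 -0.159  0.428] a 1.32 F [ 1.3 -0.7  5.4] t 19.65 j6 0.098 0.235
```

```bash
python3 -c "
from h import *
avg(6); one()"
```

```text
F [ 1.08 -0.51  5.18] M [-0.207 -0.181  0.412] sdMz 0.022 yaw 0.4059 P [556.41 214.14  54.83] gap 11.3 t 19.95
Mz [-0.268 -0.2    0.388] a 1.3196 F [ 2.  -0.2  5. ] t 19.95 j6 0.002 0.408
```

send_rows --plan '[0,0,0,0,0,0,4,0,0,0,0,0,0,4,0,0,0,0,0,0,4,0,0,0,0,0,0,4,-1,0,0,0,0,0,4,-2,0,0,0,0,0,4,-3,0,0,0,0,0,4,-3,0,0,0,0,0,4,-3,0,0,0,0,0,4,-3,0,0,0,0,0,4,-3,0,0,0,0,0,4,0,2,0,0,0,0,4,0,4,0,0,0,0,4,0,4,0,0,0,0,4,0,4,0,0,0,0,4,0,4,0,0,0,0,4,0,0,0,0,0,0,4]'

```text
t: 21.65
tcp_pos: [724.9, 286.7, 395.8]
ee_rot: [0.589, 0.387, 0.592, -0.39]
ft_force: [-0.5, -0.2, -1.6]
finger_gap: 39.8
```

```bash
python3 -c "
from h import *
one()
c=capture('side'); t=capture('top')
p=c['pixels'][130:250,240:360]; q=t['pixels'][130:250,230:350]
cv2.imwrite('pics/both4.png',cv2.resize(np.hstack([p,q]),None,fx=3.3,fy=3.3,interpolation=cv2.INTER_CUBIC)[:,:,::-1])
"
```

```text
Mz [-0.118  0.027  0.021] a 1.3198 F [-0.5 -0.2 -1.6] t 21.65 j6 -0.006 0.087
```

View pics/both4.png

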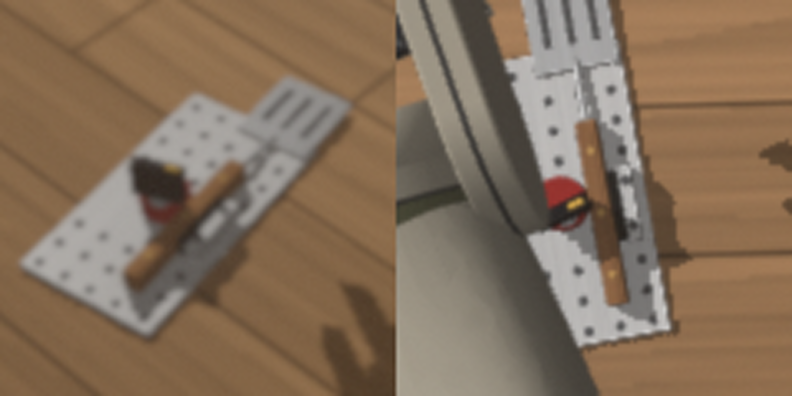

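Both views show the handle against the fence, parallel to the plate, with the middle beside the knob and the blade out over the long end. The lobe has turned onto the handle and the gripper is clear. Handing in.

```bash
python3 -c "
from h import *
avg(3)
print(r.finish_job())"
```

```text
F [0.27 0.42 0.9 ] M [-0.092  0.051  0.018] sdMz 0.014 yaw 0.406 P [721.43 285.31 235.82] gap 39.8 t 21.9
the job is handed in; nothing more can be done
None
```

I laid the spatula flat in the lane, let go of it, and turned the knob clockwise from about 0.18 to 1.32 rad. I then released the knob, backed the arm away, and handed the job in at about 22 s.

- **Squeeze:** the knob torque was about 0.12 N m bare and 0.41 N m when held at the end. By the text's torque figures that is about 10 to 14.5 N on the handle. I did not measure the squeeze after letting go of the knob.
- **Final pictures:** both views show the handle flat along the fence, its middle beside the knob and the blade over the longer end. The knob's grip bar stands turned across the lane, as turned. The arm is clear and the force sensor reads near zero.
- **Disagreement:** the pictures put the knob axis 1 to 2 mm lower in y than where the knob held the gripper. I corrected for this by nulling the side force while turning.
- **Not checked:** I did not measure the fork, brush and spoon rest again at the end. The arm did not work near them.

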